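# Refit the filter cover of a bench air cleaner and start it

### The job

Close the filter bay of the bench air cleaner with its metal cover: tilt the cover, hook its narrow tongue edge under the steel lip, then lower the far edge, without letting it drop, until the cover lies flat in the bay. Then press the narrow run key fully down so that the wide stop key pops up. Leave the reel, jar, hammer and wood offcut around where they are.

Things in the scene. Friction and masses are not known exactly. Their poses are not given: they have to be found in the camera images.
- air_cleaner: Grey bench air cleaner, fixed, 260 x 150 mm (x -95 to +165 mm in its frame), with an open-topped bay (pleated filter inside), a steel lip over one end of the bay (the robot's right), and a higher control head beyond its other end. Origin: on the bench under the middle of the bay; x from the lip to the control head, z up.
- bay (a point): Middle of the bay at ledge height: 0, 0, 70 mm in the air cleaner's frame, same axes. Ledges all round at z 70 carry the cover's underside. Bay: x -80 (wall under the lip) to +78 mm (upright face of the control head, which is 120 mm high and 87 mm deep), y -59 to +59 mm between side walls 78 mm high.
- lip_edge (a point): Middle of the lip's free lower edge: x -62, y 0, z 87 mm in the air cleaner's frame. The lip, 4 mm thick and as wide as the bay, covers the end 18 mm of the bay, 17 mm above the ledge. The 150 mm cover cannot go in flat: the tongue enters with the cover tilted about 28 degrees, other edge high.
- cover: Loose aluminium plate 150 x 110 x 6 mm, 0.26 to 0.49 kg, flat on the board. Origin: centre of its underside; x from tongue to far edge, z up. The last 15 mm at -x is the tongue, 80 mm wide. Over the origin a black grip bar along y: 70 mm long, 16 mm thick, 26 to 46 mm above the underside, on posts at y +-28 mm. Seated it has x play -5 to +3, y play +-4 mm.
- cover_tongue (a point): Middle of the tongue's end at the underside: x -75 mm in the cover's frame.
- cover_far (a point): Middle of the far edge at the underside: x +75 mm in the cover's frame.
- rest_board: Fixed plywood board 200 x 160 x 18 mm, flat on the bench, on which the cover lies. Origin: centre of its underside.
- key_stop (a joint): Wide white stop key on top of the control head: 0 is up, 0.009 m fully down. Starts down. Linked with the run key: as one goes down the other comes up by as much. Both stay where they are left (friction).
- key_stop_top (a point): Centre of the stop key's top, 44 x 44 mm; at x 120, y 32 mm in the air cleaner's frame, z 137 mm when up, 128 when down.
- key_run (a joint): Narrow white run key: 0 is up, 0.009 m fully down. Starts up. Goes down with about 3 N, then meets a firm stop.
- key_run_top (a point): Centre of the run key's top, 44 (x) x 26 (y) mm; at x 120, y -34 mm in the air cleaner's frame, z 137 mm when up, 128 when down.
- tape_reel: Bystander, loose: grey reel (open ring), 90 mm across, 25 mm high, lying flat. Origin at its underside, near its middle.
- screw_jar: Bystander, loose: glass jar with steel lid, 52 mm across, 80 mm tall. Origin at its underside, near its middle.
- hammer: Bystander, loose: hammer lying down. Origin at its underside, near its middle.
- offcut: Bystander, loose: wood offcut 160 x 60 x 30 mm, lying. Origin at its underside, near its middle.
Things that resemble listed ones, but are neither listed nor needed, are in the scene too. There is more than one size of the cover; the one meant has the size given above.

How it is judged:
On the way, in this order (a step that is already met when the one before it is completed fails the run):
1. the cover's tongue is hooked under the lip while the cover is tilted (more than 15 degrees) (x of cover_tongue in the frame of air_cleaner below -0.066 m and z of cover_tongue in the frame of air_cleaner between 0.066 and 0.085 m and y of cover_tongue in the frame of air_cleaner between -0.015 and 0.015 m and angle between cover's own z axis and vertical above 0.26 rad), for 0.1 s.
2. the cover lies flat in the bay, its tongue under the lip (x of cover_tongue in the frame of air_cleaner below -0.068 m and z of cover_tongue in the frame of air_cleaner between 0.066 and 0.074 m and z of cover_far in the frame of air_cleaner between 0.066 and 0.074 m and y of cover in the frame of air_cleaner between -0.008 and 0.008 m and angle between the x axis of cover and the x axis of air_cleaner, either way round below 0.09 rad and angle between cover's own z axis and vertical below 0.04 rad), for 0.2 s.
3. the run key is fully down and the stop key up (value of joint key_run above 0.0075 m and value of joint key_stop below 0.0015 m), for 0.1 s.
At the end, for the whole second after the job is handed in: The cover lies flat (within 0.04 rad) on the ledges of the bay, both ends within 4 mm of ledge height, its tongue at least 6 mm under the lip, within 8 mm of the middle and 0.09 rad in line with the bay, at rest; the run key is down (more than 7.5 of 9 mm) and the stop key up (less than 1.5 mm) (all of step 2 and all of step 3 and linear speed of cover below 0.02 m/s); the robot touches nothing.
It fails at once if the cover is dropped or let slam: it moves faster than 0.4 m/s with no finger on it (linear speed of cover above 0.4 m/s and contact force between the fingers and cover below 0.2 N).
It fails at once if the reel, the jar, the hammer or the wood offcut is pushed more than 40 mm from its place (distance of any of tape_reel, screw_jar, hammer, offcut from where it was at the start of the episode above 0.04 m).
It also fails if it takes over 58 s, if anything falls off the work surface, if the arm or the gripper's body presses on something with over 40 N, if the wrist force passes 120 N, or if a joint passes its speed limit or range.

### The arm

A 6-joint arm with a two-finger parallel gripper is mounted at the origin on the work surface. World frame = base frame: x ahead of the robot, y to its left, z up, the work surface at z = 0. Lengths are in m, angles in rad, forces in N, time in s.
With the tool pointing down it reaches from about 0.3 to 0.775 m from the base axis. Payload 14.6 kg.
Tool frame: the origin (TCP) lies at the very end of the fingers, on their centre line; the grasp point (between the pads) lies 19 mm behind it; z points along the fingers, y is the line along which they close (so a half turn about z gives the same grasp; the last joint's range is limited). The gripper opens to 94 mm and grips with 3 to 60 N. Pads are 16 mm wide; open, the fingers measure 119 mm over their backs; the gripper's body (75 mm by 177 mm) begins 78 mm behind the grasp point.
Start: joints at [1.205, 0.3, 1.521, -0, 1.321, -0.067], TCP at [0.162, 0.526, 0.205] pointing down, gripper open.
Joint ranges: [-3.03, 3.03], [-0.79, 2.21], [0.23, 2.52], [-1.04, 4.18], [0, 3.07], [-2.55, 2.55]. Speed limits (rad/s): [2.22, 2.22, 2.57, 3.14, 3.14, 3.14].

### API

Orientations are given as [roll, pitch, yaw] about the fixed x, y, z axes, in that order (R = Rz(yaw) Ry(pitch) Rx(roll)).
In Python, from station import status, vision, order, silhouettes gives the robot as it stands. The module is installed in compiled form; this text tells all that it offers.
- The arm moves only by the shell command python3 -m pendant 'ROWS' [FORCE]. ROWS is JSON, one flat list of numbers, 7 for each row, row after row: the shift along the tool's x, y, z in units of 500 mm (1.0 is 500 mm), then the turn, a rotation vector about the tool's x, y, z in units of 90 degrees (1.0 is 90 degrees), then the opening, from -1 (shut) to 1 (fully open). A call has 1 to 12 rows; each row is the pose to reach, as a shift and turn from the pose commanded when the call began, along the tool's axes at that moment; what a row does not reach only later rows make up. A row lasts 1/10 s, in which the tool goes at most 50 mm and 8.59 degrees, less where a joint would pass 70% of its speed; a pose out of reach is approached as far as the arm can. A call with a number of a shift or a turn outside -1 to 1 is refused whole. A call with a gripper value outside its range is refused whole. The fingers move at their own pace and stop on an object; FORCE is the grip in N (left out, the last holds). Time passes only in rows, so rows that repeat a pose let the fingers close. It gives the time, the measured TCP pose, the force, the opening and the grip force at its end, in the units of the state.
- status.get_obs(): the state, without advancing time (a new reading comes with each control period).
- vision.camera(name): name is "scene" or "top" or "wrist"; returns a dict with "pixels" (480x640x3 uint8, red, green, blue), "K" (3x3 intrinsics, pixels), "k1" (the pictures are not rectified: a ray, as slopes to the right and down, at radius r is drawn at 1 + k1 r^2 times it, then the intrinsics apply), "R" (3x3) and "t" (3): a world point X has camera coordinates R X + t. Camera axes: x right, y down, z forward; pixel columns grow to the right and rows downward; lengths in m; the calibration is good to about 2 mm. A picture is of the moment at which its call begins. There is no depth.
- order.hand_in(): hands the job in; it is judged then, once.
Trained networks look in a picture, given as the dict that the camera call returned (one of the last four; its "shot" number tells which), for a name from the list of things; names that differ only in an ending like _2 or _b are one class to them, and where a whole thing is asked for, a point or a joint stands for the part that bears it (a point fixed in the world has none). Each returns a list of dicts, best first, with "score" (0 to 1); they miss things now and then, are a little off and sometimes report something else, mostly with a low value. They report only what shows in the picture. A call takes as long as a camera call. They do not tell look-alikes from the thing itself.
- silhouettes(target, picture): "region" (480x640 bool, what is visible of it) and "extent" ([left, top, right, bottom] in pixels, round what is visible of it).
The state is a dict: "time_s": time; "qpos": joint angles; "joint_vel": joint speeds; "tau": joint torques, N m; "ee_pos": TCP position; "eef_rot": TCP orientation; "force": force on the tool from outside, world axes, zero at the start; "moment": the same for the moment, N m; "grip_width": finger opening in m; "grip_force": force on a finger pad.
Only numpy, scipy, OpenCV 4.12 (cv2) and the standard library are available. Lean on these libraries where they do the work, as an engineer would, in place of code of your own. Each camera call takes 0.05 s, during which the arm holds its last target. There are 200 camera calls.

## Working session

There is one attempt and no reset: what is moved stays moved. The work goes in short steps, Python scripts to look and compute and a shell command to move; the robot and the scene stay as the last step left them, time stands still between calls to the robot, and variables do not carry over. Pictures are saved under pics/ and viewed, at most 10 in all, crops included, and the job is handed in when it is done.

```bash
mkdir -p pics; cat > h.py <<'E'
import numpy as np, cv2
from scipy.spatial.transform import Rotation as Ro
def ray(p,uv):
    K,k=p["K"],p["k1"]
    d=np.array([(uv[0]-K[0,2])/K[0,0],(uv[1]-K[1,2])/K[1,1]]); u=d.copy()
    for _ in range(30): u=d/(1+k*(u@u))
    R,t=np.array(p["R"]),np.array(p["t"])
    return -R.T@t, R.T@np.array([u[0],u[1],1])
def onz(p,uv,z):
    c,d=ray(p,uv); return c+d*(z-c[2])/d[2]
def proj(p,X):
    X=np.atleast_2d(X); c=X@np.array(p["R"]).T+np.array(p["t"]); u=c[:,:2]/c[:,2:]
    u=u*(1+p["k1"]*(u**2).sum(1,keepdims=True)); K=np.array(p["K"])
    return u*[K[0,0],K[1,1]]+[K[0,2],K[1,2]]
def save(p,n,crop=None,s=1):
    im=p["pixels"][:,:,::-1]
    if crop: im=im[crop[1]:crop[3],crop[0]:crop[2]]
    cv2.imwrite("pics/"+n,cv2.resize(np.ascontiguousarray(im),None,fx=s,fy=s,interpolation=cv2.INTER_CUBIC))
E
python3 - <<'E'
from h import *
from station import status,vision,silhouettes
for n in("top","scene"):
    p=vision.camera(n); save(p,n+"0.png")
    print(n,-np.array(p["R"]).T@np.array(p["t"]),p["K"][0][0],p["k1"])
    for o in("air_cleaner","cover","rest_board","key_run","key_stop","tape_reel","screw_jar","hammer","offcut"):
        print(o,[(round(r["score"],2),[int(v) for v in r["extent"]]) for r in silhouettes(o,p)])
print(status.get_obs())
E
```

```text
top [0.23142702 0.02260357 1.39830242] 569.8735909050293 0.0479931365242673
air_cleaner [(0.7, [354, 187, 479, 269])]
cover [(0.86, [417, 305, 515, 399]), (0.75, [234, 205, 284, 267]), (0.62, [357, 187, 481, 272]), (0.6, [324, 140, 362, 175]), (0.57, [149, 303, 245, 394])]
rest_board [(0.82, [213, 205, 301, 270])]
key_run [(0.81, [373, 202, 392, 221])]
key_stop [(0.58, [379, 229, 400, 253])]
tape_reel [(0.78, [324, 139, 363, 174]), (0.59, [376, 207, 395, 222])]
screw_jar [(0.65, [319, 228, 339, 257])]
hammer [(0.74, [135, 194, 171, 299])]
offcut [(0.59, [492, 206, 556, 268]), (0.41, [137, 194, 173, 299])]
scene [1.11074385 0.78361226 1.07942189] 623.031678265612 -0.14171008624642958
air_cleaner [(0.92, [190, 165, 315, 268])]
cover [(0.98, [329, 289, 408, 345]), (0.91, [281, 133, 360, 182]), (0.72, [447, 265, 544, 333])]
rest_board [(0.96, [306, 274, 426, 373])]
key_run [(0.65, [257, 204, 279, 223])]
key_stop [(0.69, [276, 192, 299, 211])]
tape_reel [(0.84, [205, 291, 249, 327])]
screw_jar [(0.96, [308, 242, 330, 282])]
hammer [(0.73, [403, 355, 509, 451])]
offcut [(0.83, [182, 147, 225, 192])]
{'time_s': 1.0, 'qpos': array([ 1.20538436e+00,  2.99901108e-01,  1.52100223e+00,  3.53781827e-06,
        1.32071877e+00, -6.66085488e-02]), 'joint_vel': array([ 7.54702993e-05, -8.93796844e-04, -1.83137961e-03,  7.52761606e-05,
       -2.86905422e-04,  3.60342188e-04]), 'tau': array([ 2.95001038e-03, -5.31662750e+01, -3.52923095e+01,  7.08990544e-02,
        2.13200657e-02, -3.89978584e-05]), 'ee_pos': array([0.16190804, 0.52561246, 0.20544403]), 'eef_rot': array([-3.14156349e+00, -5.38106259e-06,  2.84278836e+00]), 'force': array([-0.62066988, -0.0849671 , -0.32716436]), 'moment': array([ 0.02208748,  0.05961023, -0.00569101]), 'grip_force': 0.0, 'grip_width': 0.09413156829439409}
```

View pics/top0.png

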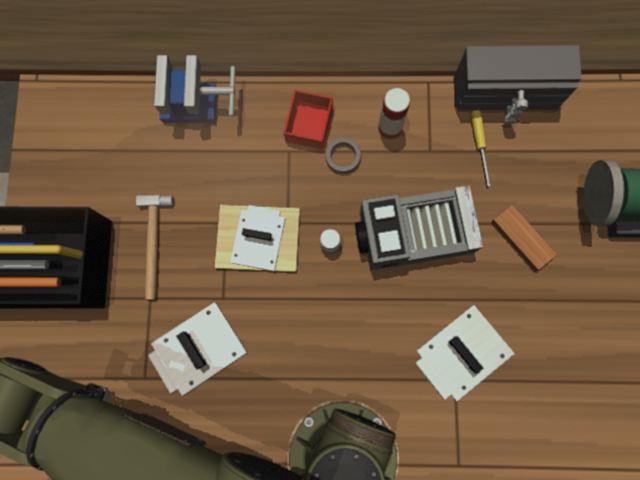

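View pics/scene0.png

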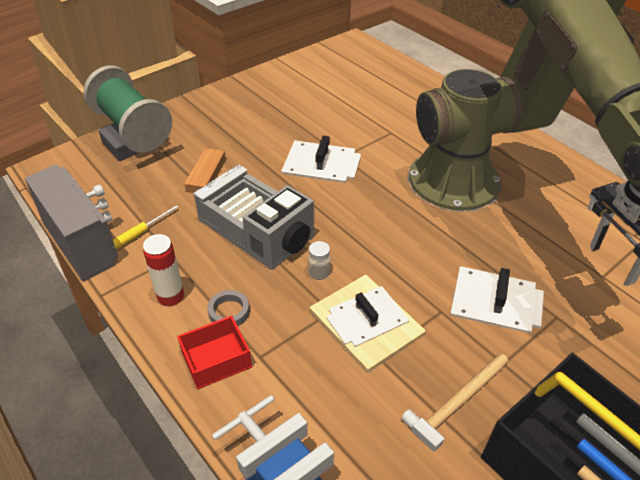

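The top view shows three candidate covers, at (258,238) on the plywood board, (197,349) on the bench and (465,353) on the bench. The one on the board fits: it is about 62 px (150 mm) long and lies on the rest board. The other two are larger. The cleaner is at (420,228), lip to the right at (470,220), keys at (384,212) for run and (389,240) for stop. I'll confirm with an enlarged crop.

```bash
python3 - <<'E'
from h import *
from station import vision
p=vision.camera("top"); save(p,"crop1.png",(205,180,495,280),2.75)
np.save("topcal.npy",dict(p),allow_pickle=True)
for uv in((258,238),(213,206),(300,270)): print(uv,onz(p,uv,.018))
for uv in((384,212),(389,240)): print(uv,onz(p,uv,.13))
c=vision.camera("scene"); np.save("scenecal.npy",dict(c),allow_pickle=True)
E
```

```text
(258, 238) [0.5124217  0.21084943 0.018     ]
(213, 206) [0.59371407 0.32578364 0.018     ]
(300, 270) [0.43290684 0.10567269 0.018     ]
(384, 212) [ 0.5513212 -0.0913772  0.13     ]
(389, 240) [ 0.48602964 -0.10180794  0.13      ]
```

View pics/crop1.png

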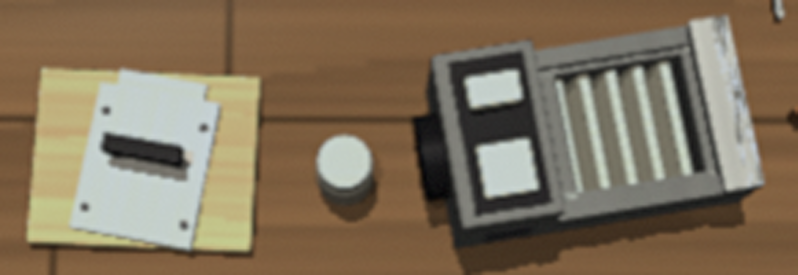

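The crop confirms it. The cover on the board has its narrow tongue at crop (162,78), pointing away from the robot, and its bar at (145,149). The narrow run key is at (493,88), and the lip is on the right at (728,105). Next is a close look with the wrist camera over the cover, then over the cleaner.

```bash
cat >> h.py <<'E'
def mat(pos,rot):
    T=np.eye(4); T[:3,:3]=rot if np.ndim(rot)==2 else Ro.from_euler("xyz",rot).as_matrix(); T[:3,3]=pos; return T
def down(x,y,z,yaw): return mat([x,y,z],Ro.from_euler("z",yaw,degrees=True).as_matrix()@np.diag([1.,-1,-1]))
def rel(*Ts):
    from station import status
    o=status.get_obs(); C=mat(o["ee_pos"],o["eef_rot"])
    for T in Ts:
        D=np.linalg.inv(C)@T; rv=Ro.from_matrix(D[:3,:3]).as_rotvec(degrees=True)
        print(np.round(D[:3,3]/.5,3),np.round(rv/90,3),"rows",round(max(np.linalg.norm(D[:3,3])/.05,np.linalg.norm(rv)/8.59),1))
E
python3 - <<'E'
from h import *
rel(down(.44,.21,.30,79.4))
E
```

```text
[-0.717 -0.44  -0.189] [-0.     0.     0.928] rows 9.7
```

```bash
python3 -m pendant '[-0.717,-0.44,-0.19,0,0,0.928,0,-0.717,-0.44,-0.19,0,0,0.928,0,-0.717,-0.44,-0.19,0,0,0.928,0,-0.717,-0.44,-0.19,0,0,0.928,0,-0.717,-0.44,-0.19,0,0,0.928,0,-0.717,-0.44,-0.19,0,0,0.928,0,-0.717,-0.44,-0.19,0,0,0.928,0,-0.717,-0.44,-0.19,0,0,0.928,0,-0.717,-0.44,-0.19,0,0,0.928,0,-0.717,-0.44,-0.19,0,0,0.928,0,-0.717,-0.44,-0.19,0,0,0.928,0,-0.717,-0.44,-0.19,0,0,0.928,0]'
python3 - <<'E'
from h import *
from station import vision,status
p=vision.camera("wrist"); save(p,"w1.png"); np.save("w1.npy",dict(p),allow_pickle=True)
o=status.get_obs(); print(o["time_s"],o["ee_pos"],o["eef_rot"])
C=mat(o["ee_pos"],o["eef_rot"]); print("cam in tool",C[:3,:3].T@(-p["R"].T@p["t"]-C[:3,3]), (C[:3,:3].T@p["R"].T).round(3))
rel(down(.44,-.18,.34,9))
E
```

```text
time_s: 2.3
ee_pos: [0.4395, 0.2101, 0.3003]
eef_rot: [-3.141, 0.0, 1.389]
force: [0.5, -0.1, -0.4]
grip_width: 0.0469
grip_force: 0.0
2.35 [0.43939037 0.21024897 0.30036118] [-3.14139519e+00  5.64275259e-05  1.38906831e+00]
cam in tool [ 0.08223626  0.00042442 -0.17928673] [[-0.    -0.96  -0.281]
 [ 1.    -0.     0.   ]
 [-0.001 -0.281  0.96 ]]
[-0.767  0.142 -0.079] [-0.     0.     0.784] rows 8.2
```

View pics/w1.png

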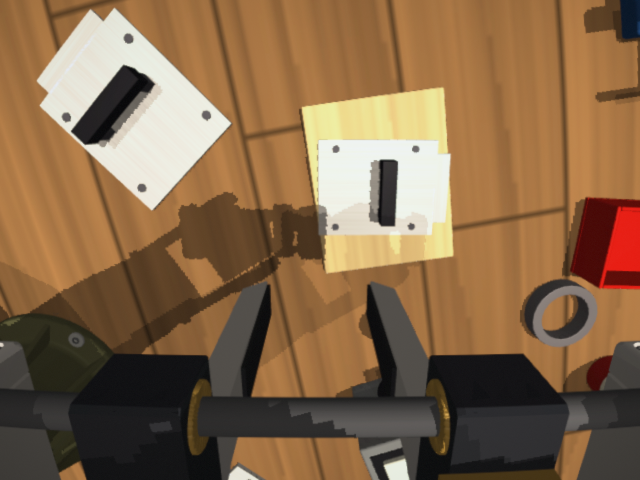

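The wrist view shows the board's cover with plate corners at about (319,140), (438,139), (433,234) and (319,236). The tongue end is at (450,154)–(446,222), and the bar at (388,193). Now the cleaner.

```bash
python3 -m pendant '[-0.71,0.14,0,0,0,0.784,0,-0.71,0.14,0,0,0,0.784,0,-0.71,0.14,0,0,0,0.784,0,-0.71,0.14,0,0,0,0.784,0,-0.71,0.14,0,0,0,0.784,0,-0.71,0.14,0,0,0,0.784,0,-0.71,0.14,0,0,0,0.784,0,-0.71,0.14,0,0,0,0.784,0,-0.71,0.14,0,0,0,0.784,0,-0.71,0.14,0,0,0,0.784,0,-0.71,0.14,0,0,0,0.784,0]'
python3 - <<'E'
from h import *
from station import vision,status
from scipy.optimize import least_squares
p=vision.camera("wrist"); save(p,"w2.png",(0,0,640,320),1.25); np.save("w2.npy",dict(p),allow_pickle=True)
w=np.load("w1.npy",allow_pickle=True).item()
g=cv2.cvtColor(w["pixels"],cv2.COLOR_RGB2GRAY)
uv=np.float32([[319,140],[438,139],[433,234],[319,236],[450,154],[446,222]])
r=cv2.cornerSubPix(g,uv.reshape(-1,1,2).copy(),(4,4),(-1,-1),(3,30,.01)).reshape(-1,2); print(r.round(1).tolist())
# image right = tongue; model corners (x,y): tool x = image up
for s in(1,-1):
  M=np.array([[75,55*s,6],[-60,55*s,6],[-60,-55*s,6],[75,-55*s,6],[-75,40*s,6],[-75,-40*s,6]])/1e3
  for q in(uv,r):
    f=lambda v:(proj(w,mat([v[0],v[1],.018],Ro.from_euler("z",v[2]).as_matrix())[:3]@np.c_[M,np.ones(6)].T).T if 0 else proj(w,M@Ro.from_euler("z",v[2]).as_matrix().T+[v[0],v[1],.018])-q).ravel()
    z=least_squares(f,[.51,.21,np.radians(169)],loss="soft_l1"); print(s,z.x[:2],np.degrees(z.x[2]),z.fun.reshape(-1,2).round(1).tolist())
E
```

```text
time_s: 3.45
ee_pos: [0.4431, -0.1513, 0.3005]
eef_rot: [-3.142, -0.0, 0.157]
force: [0.6, -0.2, -0.2]
grip_width: 0.0469
grip_force: 0.0
[[317.6000061035156, 141.6999969482422], [438.3999938964844, 140.60000610351562], [433.0, 234.0], [319.0, 236.0], [449.3999938964844, 153.60000610351562], [446.0, 222.0]]
1 [0.50758666 0.12004267] 177.7100064934052 [[12.2, 170.0], [-0.1, 156.7], [-0.2, -23.7], [-0.1, -10.0], [-0.8, 129.0], [0.1, -1.1]]
1 [0.50756204 0.12002537] 177.71242727361368 [[13.7, 168.3], [-0.4, 155.1], [-0.3, -23.7], [-0.1, -9.9], [-0.2, 129.4], [0.0, -1.1]]
-1 [0.51649367 0.20804131] 170.3013991394831 [[-0.8, 0.5], [0.5, 0.7], [-0.6, 0.2], [0.4, -0.5], [0.7, -0.8], [-0.2, -0.2]]
-1 [0.51610605 0.20739175] 170.61717357365808 [[0.1, -0.2], [-0.4, -0.6], [-0.6, 0.5], [0.4, 0.4], [0.8, -0.1], [-0.3, 0.1]]
```

View pics/w2.png

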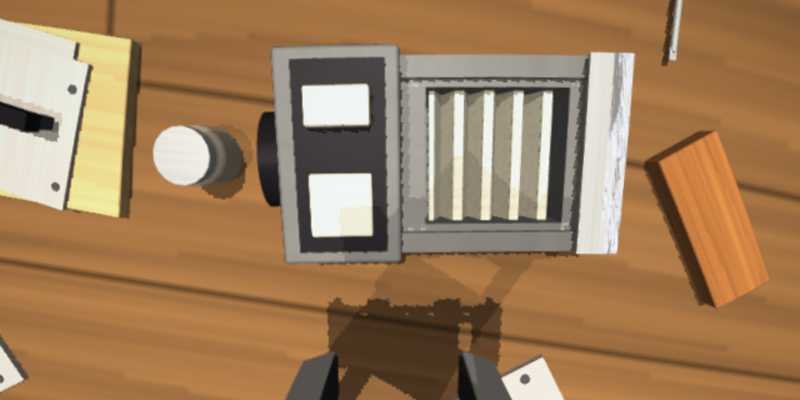

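Wrist view: the cover fit has under 1 px residual at 150×110 mm, which confirms the size. In the cleaner crop, the head top corners are (273,47), (397,46), (400,261) and (287,263). The run key is at (337,106), the stop key at (342,205), and the lip edge at (591,53)–(577,253).

```bash
python3 - <<'E'
from h import *
from scipy.optimize import least_squares
w=np.load("w2.npy",allow_pickle=True).item()
P=[(273,47,165,-75,120),(397,46,78,-75,120),(400,261,78,75,120),(287,263,165,75,120),
(302,84,142,-47,137),(369,84,98,-47,137),(369,127,98,-21,137),(305,129,142,-21,137),
(308,175,142,10,128),(371,173,98,10,128),(373,236,98,54,128),(313,237,142,54,128),
(591,53,-62,-75,91),(577,253,-62,75,91)]
P=np.array(P,float); uv=P[:,:2]/1.25; M=P[:,2:]/1e3
f=lambda v:(proj(w,M@Ro.from_euler("z",v[2]).as_matrix().T+[v[0],v[1],v[3]])-uv).ravel()
for fr in(0,1):
  z=least_squares(lambda v:f([*v[:3],v[3]*fr]),[.51,-.18,np.radians(99),0],loss="soft_l1",f_scale=1.0)
  print(z.x,np.degrees(z.x[2]));print(f([*z.x[:3],z.x[3]*fr]).reshape(-1,2).round(1).tolist())
for n in("topcal","scenecal"):
  q=np.load(n+".npy",allow_pickle=True).item()
  print(n,proj(q,M@Ro.from_euler("z",z.x[2]).as_matrix().T+[z.x[0],z.x[1],0]).round(0).tolist())
rel(down(.516,.207,.20,80.4))
E
```

```text
[ 0.53725211 -0.21724174  1.74097731  0.        ] 99.75065213150324
[[-2.5, -0.6], [2.1, -2.4], [1.6, 1.7], [-2.0, 1.4], [-0.6, 1.2], [0.1, -0.0], [0.9, -1.0], [-1.3, -1.5], [0.3, -0.4], [0.8, 0.3], [0.5, 0.7], [-0.9, 0.6], [0.0, -0.5], [-0.2, 0.7]]
[ 0.53728196 -0.21702644  1.74109384 -0.00361519] 99.75732878933785
[[-1.7, 0.2], [1.8, -1.5], [1.4, 0.8], [-1.4, 0.5], [-0.0, 1.7], [0.1, 0.5], [0.9, -0.8], [-0.7, -1.4], [0.8, -0.6], [0.8, 0.1], [0.5, -0.0], [-0.4, -0.1], [-1.6, 0.2], [-1.6, -0.1]]
topcal [[362.0, 200.0], [399.0, 194.0], [411.0, 256.0], [374.0, 263.0], [374.0, 208.0], [393.0, 205.0], [396.0, 216.0], [376.0, 219.0], [379.0, 233.0], [398.0, 230.0], [401.0, 248.0], [382.0, 251.0], [456.0, 187.0], [469.0, 249.0]]
scenecal [[269.0, 234.0], [241.0, 216.0], [287.0, 184.0], [314.0, 200.0], [270.0, 217.0], [256.0, 208.0], [264.0, 202.0], [278.0, 211.0], [287.0, 207.0], [273.0, 198.0], [287.0, 189.0], [300.0, 197.0], [202.0, 199.0], [247.0, 169.0]]
[ 0.256 -0.685  0.201] [ 0.    -0.    -0.793] rows 8.3
```

```bash
python3 -m pendant '[0.256,-0.685,0.2,0,0,-0.793,0,0.256,-0.685,0.2,0,0,-0.793,0,0.256,-0.685,0.2,0,0,-0.793,0,0.256,-0.685,0.2,0,0,-0.793,0,0.256,-0.685,0.2,0,0,-0.793,0,0.256,-0.685,0.2,0,0,-0.793,0,0.256,-0.685,0.2,0,0,-0.793,0,0.256,-0.685,0.2,0,0,-0.793,0,0.256,-0.685,0.2,0,0,-0.793,0,0.256,-0.685,0.2,0,0,-0.793,0,0.256,-0.685,0.2,0,0,-0.793,0]'
python3 - <<'E'
from h import *
rel(down(.516,.207,.035,80.4))
E
```

```text
time_s: 4.6
ee_pos: [0.5169, 0.2062, 0.2006]
eef_rot: [3.141, -0.0, 1.399]
force: [0.8, -0.4, -0.4]
grip_width: 0.0468
grip_force: 0.0
[ 0.001 -0.002  0.331] [ 0.    -0.    -0.003] rows 3.3
```

```bash
python3 -m pendant '[0,-0.002,0.09,0,0,0,0,0,-0.002,0.18,0,0,0,0,0,-0.002,0.26,0,0,0,0,0,-0.002,0.31,0,0,0,0,0,-0.002,0.331,0,0,0,0,0,-0.002,0.331,0,0,0,0,0,-0.002,0.331,0,0,0,-1,0,-0.002,0.331,0,0,0,-1,0,-0.002,0.331,0,0,0,-1,0,-0.002,0.331,0,0,0,-1,0,-0.002,0.331,0,0,0,-1,0,-0.002,0.331,0,0,0,-1]' 50

```

```text
time_s: 5.8
ee_pos: [0.5162, 0.2064, 0.0355]
eef_rot: [3.141, -0.0, 1.399]
force: [-3.8, -0.4, 6.7]
grip_width: 0.0156
grip_force: 50.0
```

Grasped: 15.6 mm opening, 50 N. Lift it and compute the waypoints.

```bash
cat >> h.py <<'E'
AC=mat([.5373,-.2171,0],Ro.from_euler("z",99.75,degrees=True).as_matrix())
GT=mat([0,0,.0175],np.array([[0,-1,0],[-1,0,0],[0,0,-1.]]))  # tool in cover: x_t=-y_c, y_t=-x_c
def tool(xt,zt,th,y=0):   # tongue x,z (mm) in cleaner, tilt deg
    R=Ro.from_euler("y",-th,degrees=True).as_matrix()
    o=np.array([xt,y,zt])/1e3+R@[.075,0,0]
    return AC@mat(o,R)@GT
E
python3 -m pendant '[0,0,-0.1,0,0,0,-1,0,0,-0.2,0,0,0,-1,0,0,-0.3,0,0,0,-1,0,0,-0.4,0,0,0,-1,0,0,-0.5,0,0,0,-1,0,0,-0.53,0,0,0,-1,0,0,-0.53,0,0,0,-1]'
python3 - <<'E'
from h import *
from station import vision,status
s=22;k=np.tan(np.radians(s))
T=tool(-50,72.5+23*k+70,s); print(T.round(3)); rel(T)
o=status.get_obs(); print(o["ee_pos"],o["force"],o["moment"])
p=vision.camera("scene"); save(p,"s1.png",(280,180,480,380),2)
E
```

```text
time_s: 6.5
ee_pos: [0.5166, 0.2064, 0.3022]
eef_rot: [3.138, -0.002, 1.399]
force: [-0.4, -0.8, -4.1]
grip_width: 0.0156
grip_force: 50.0
[[ 0.986  0.157 -0.063  0.535]
 [ 0.169 -0.914  0.369 -0.204]
 [ 0.    -0.375 -0.927  0.196]
 [ 0.     0.     0.     1.   ]]
[-0.803  0.176  0.211] [0.214 0.148 0.773] rows 8.5
[0.51657652 0.2063922  0.30215872] [-0.37579577 -0.77471588 -4.05913062] [-0.13190043  0.08166461  0.02165377]
```

```bash
python3 -m pendant '[-0.803,0.176,0.1,0.1,0.07,0.773,-1,-0.803,0.176,0.1,0.1,0.07,0.773,-1,-0.803,0.176,0.1,0.1,0.07,0.773,-1,-0.803,0.176,0.1,0.1,0.07,0.773,-1,-0.803,0.176,0.21,0.214,0.148,0.773,-1,-0.803,0.176,0.21,0.214,0.148,0.773,-1,-0.803,0.176,0.21,0.214,0.148,0.773,-1,-0.803,0.176,0.21,0.214,0.148,0.773,-1,-0.803,0.176,0.21,0.214,0.148,0.773,-1,-0.803,0.176,0.21,0.214,0.148,0.773,-1,-0.803,0.176,0.21,0.214,0.148,0.773,-1,-0.803,0.176,0.21,0.214,0.148,0.773,-1]'
python3 -m pendant '[0,0,0,0,0,0,-1,0,0,0,0,0,0,-1]'
python3 - <<'E'
from h import *
from station import vision,status
s=22;k=np.tan(np.radians(s))
o=status.get_obs();C=mat(o["ee_pos"],o["eef_rot"]); L=np.linalg.inv(AC)@C@np.linalg.inv(GT)
print("cover est in AC",L.round(4), "tongue",(L@[-.075,0,0,1])[:3])
rel(tool(-50,72.5+23*k+70,s),tool(-50,72.5+23*k,s),tool(-73,72.5,s))
c=(AC@[0,0,.1,1])[:3]
p=vision.camera("scene"); print(proj(p,c)); save(p,"s2.png",(150,80,400,280),3)
for X in([-75,-40,6],[-75,40,6],[75,-55,6],[75,55,6],[-60,55,6],[8,35,46],[8,-35,46]): print(X,proj(p,(AC@L@[*np.array(X)/1e3,1])[:3]).round(0)*1)
E
```

```text
time_s: 7.75
ee_pos: [0.5342, -0.2033, 0.1945]
eef_rot: [-2.758, 0.004, 0.172]
force: [1.2, 0.4, -2.6]
grip_width: 0.0156
grip_force: 50.0
time_s: 7.95
ee_pos: [0.5345, -0.2035, 0.1954]
eef_rot: [-2.759, 0.003, 0.171]
force: [0.6, 1.1, -2.9]
grip_width: 0.0157
grip_force: 50.0
cover est in AC [[ 9.276e-01 -1.300e-03 -3.737e-01  2.050e-02]
 [ 1.000e-04  1.000e+00 -3.400e-03  5.000e-04]
 [ 3.737e-01  3.100e-03  9.275e-01  1.791e-01]
 [ 0.000e+00  0.000e+00  0.000e+00  1.000e+00]] tongue [-0.04911366  0.00050958  0.15112088]
[ 0.001  0.001 -0.002] [0.001 0.002 0.   ] rows 0.0
[0.001 0.053 0.128] [0.001 0.002 0.   ] rows 1.4
[0.001 0.103 0.128] [0.001 0.002 0.   ] rows 1.6
[[241.97174564 191.51505893]]
[-75, -40, 6] [[213. 172.]]
[-75, 40, 6] [[237. 156.]]
[75, -55, 6] [[247. 182.]]
[75, 55, 6] [[282. 158.]]
[-60, 55, 6] [[246. 154.]]
[8, 35, 46] [[252. 145.]]
[8, -35, 46] [[229. 159.]]
```

View pics/s2.png

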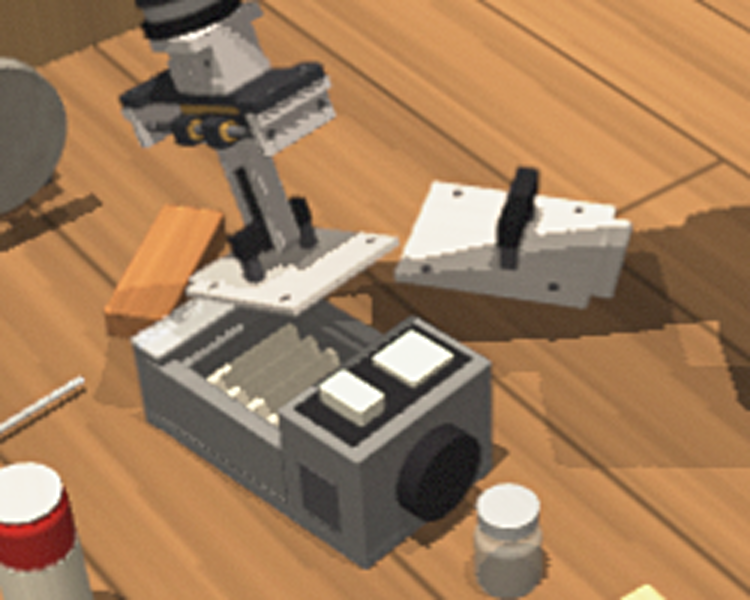

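The view shows the cover held tilted over the bay, tongue toward the lip at crop (190,290) and far edge at (396,240). That matches the projected model to within 2 px. Now down onto the entry line, then slide the tongue under the lip.

```bash
python3 -m pendant '[0,0.013,0.032,0,0.002,0,-1,0,0.026,0.064,0,0.002,0,-1,0,0.04,0.096,0,0.002,0,-1,0,0.053,0.128,0,0.002,0,-1,0,0.053,0.128,0,0.002,0,-1,0,0.053,0.128,0,0.002,0,-1]'
cat > chk.py <<'E'
from h import *
from station import status
o=status.get_obs();C=mat(o["ee_pos"],o["eef_rot"]); L=np.linalg.inv(AC)@C@np.linalg.inv(GT)
print("tongue",(L@[-.075,0,0,1])[:3].round(4),"far",(L@[.075,0,0,1])[:3].round(4),"F",o["force"].round(1),o["moment"].round(2))
E
python3 chk.py; python3 -c "
from h import *
rel(tool(-73,72.5,22))"
```

```text
time_s: 8.6
ee_pos: [0.5343, -0.2049, 0.1263]
eef_rot: [-2.758, 0.001, 0.169]
force: [-0.3, -0.6, -2.1]
grip_width: 0.0157
grip_force: 50.0
tongue [-0.0504  0.001   0.082 ] far [0.0887 0.0008 0.1381] F [-0.3 -0.6 -2.1] [-0.41  0.08 -0.02]
[0.002 0.049 0.001] [ 0.     0.    -0.001] rows 0.5
```

```bash
python3 -m pendant '[0.001,0.012,0,0,0,0,-1,0.001,0.025,0,0,0,0,-1,0.001,0.037,0,0,0,0,-1,0.001,0.049,0,0,0,0,-1,0.001,0.049,0,0,0,0,-1,0.001,0.049,0,0,0,0,-1]'
python3 chk.py; python3 - <<'E'
from h import *
from station import vision
rel(tool(-74,71.5,17),tool(-75,71,11),tool(-76,70.5,5.5),tool(-76,70.3,0))
p=vision.camera("scene"); save(p,"s3.png",(160,90,340,250),4)
E
```

```text
time_s: 9.2
ee_pos: [0.5384, -0.2275, 0.1164]
eef_rot: [-2.758, 0.001, 0.168]
force: [0.1, 1.2, -2.9]
grip_width: 0.0156
grip_force: 50.0
tongue [-0.0734  0.0009  0.0721] far [0.0657 0.0006 0.1283] F [ 0.1  1.2 -2.9] [-0.46  0.07 -0.02]
[ 0.001 -0.001  0.014] [-0.056  0.    -0.001] rows 0.6
[ 0.001 -0.     0.03 ] [-0.122  0.    -0.001] rows 1.3
[0.001 0.002 0.045] [-0.183  0.    -0.001] rows 1.9
[0.001 0.004 0.06 ] [-0.244  0.    -0.001] rows 2.6
```

View pics/s3.png

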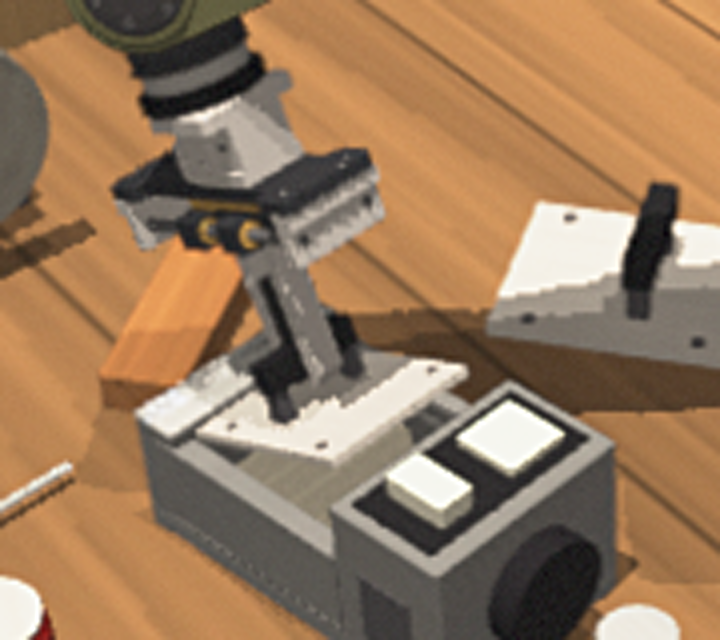

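The tongue is under the lip: the plate's front edge disappears beneath it at crop (210,425), there is no contact force, and the cover is tilted 22°. Lower the far edge slowly.

```bash
python3 -m pendant '[0.001,-0.001,0.007,-0.028,0,0,-1,0.001,-0.001,0.014,-0.056,0,0,-1,0.001,0,0.022,-0.09,0,0,-1,0.001,0,0.03,-0.122,0,0,-1,0.001,0.001,0.037,-0.152,0,0,-1,0.001,0.002,0.045,-0.183,0,0,-1,0.001,0.002,0.045,-0.183,0,0,-1]'
python3 chk.py; python3 -c "
from h import *
rel(tool(-76,71,2.5),tool(-76,70.3,0))"
```

```text
time_s: 9.95
ee_pos: [0.5375, -0.2187, 0.0953]
eef_rot: [-3.046, 0.001, 0.17]
force: [-0.1, 0.0, -2.5]
grip_width: 0.0156
grip_force: 50.0
tongue [-0.0746  0.0001  0.0707] far [0.0747 0.0001 0.085 ] F [-0.1  0.  -2.5] [-0.15  0.2  -0.01]
[0.    0.001 0.007] [-0.033  0.001 -0.   ] rows 0.3
[0.    0.    0.015] [-0.061  0.001 -0.   ] rows 0.6
```

```bash
python3 -m pendant '[0,0.002,0.004,-0.018,0.001,0,-1,0,0.002,0.007,-0.033,0.001,0,-1,0,0.002,0.011,-0.047,0.001,0,-1,0,0.002,0.015,-0.061,0.001,0,-1,0,0.002,0.015,-0.061,0.001,0,-1,0,0.002,0.015,-0.061,0.001,0,-1]'
python3 chk.py
```

```text
time_s: 10.55
ee_pos: [0.5377, -0.22, 0.0877]
eef_rot: [-3.141, -0.001, 0.169]
force: [0.6, -0.4, -2.5]
grip_width: 0.0154
grip_force: 50.0
tongue [-0.0779  0.0002  0.0702] far [0.0721 0.     0.0703] F [ 0.6 -0.4 -2.5] [0.   0.17 0.03]
```

Still carrying the full weight, so I'll ease it down until the ledge takes it.

```bash
python3 -m pendant '[0,-0.003,0.001,0,0,0,-1,0,-0.003,0.002,0,0,0,-1,0,-0.003,0.002,0,0,0,-1]'; python3 chk.py; python3 -m pendant '[0,0,0.001,0,0,0,-1,0,0,0.002,0,0,0,-1,0,0,0.002,0,0,0,-1]'; python3 chk.py
```

```text
time_s: 10.85
ee_pos: [0.5377, -0.219, 0.0875]
eef_rot: [3.141, -0.002, 0.168]
force: [-2.5, -0.7, 6.4]
grip_width: 0.0156
grip_force: 50.0
tongue [-0.0769  0.0001  0.07  ] far [ 0.0731 -0.0002  0.07  ] F [-2.5 -0.7  6.4] [-0.18  0.62 -0.01]
time_s: 11.15
ee_pos: [0.5377, -0.219, 0.0875]
eef_rot: [3.141, -0.002, 0.168]
force: [-7.9, 1.3, 16.8]
grip_width: 0.0156
grip_force: 50.0
tongue [-0.077   0.      0.0701] far [ 0.073  -0.0003  0.07  ] F [-7.9  1.3 16.8] [0.3  1.54 0.01]
```

Contact on the ledges at exactly ledge height. Release with a partial opening and go straight up.

```bash
python3 -m pendant '[0,0,-0.001,0,0,0,-1,0,0,-0.001,0,0,0,-0.4,0,0,-0.001,0,0,0,-0.4,0,0,-0.001,0,0,0,-0.4,0,0,-0.001,0,0,0,-0.4,0,0,-0.05,0,0,0,-0.4,0,0,-0.13,0,0,0,-0.4,0,0,-0.21,0,0,0,-0.4,0,0,-0.29,0,0,0,-0.4,0,0,-0.29,0,0,0,-0.4]'
python3 - <<'E'
from h import *
from station import vision
a=(AC@[.120,-.034,0,1])[:3]; print("run key",a)
rel(down(a[0],a[1],.20,9.75))
p=vision.camera("wrist"); save(p,"w3.png"); print(proj(p,[(AC@[x,y,z,1])[:3] for x,y,z in[(.120,-.034,.137),(.12,.032,.128),(-.062,0,.091)]]).round(0))
E
```

```text
time_s: 12.15
ee_pos: [0.5389, -0.2194, 0.2363]
eef_rot: [3.137, -0.008, 0.169]
force: [0.3, -0.5, 0.2]
grip_width: 0.0285
grip_force: 0.0
run key [ 0.55048697 -0.09307539  0.        ]
[ 0.065 -0.246  0.072] [ 0.003 -0.005 -0.001] rows 2.6
[[147. 200.]
 [162. 281.]
 [388. 229.]]
```

View pics/w3.png

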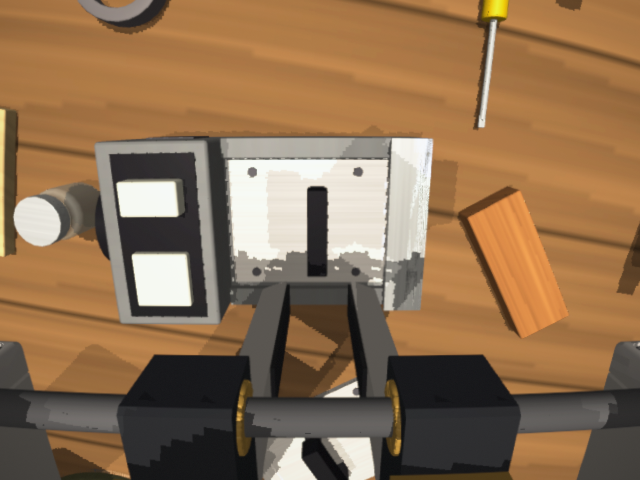

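The cover lies flat and square in the bay at (228–388, 158–285), with its tongue side under the lip. The run key appears at (148,198), against a prediction of (147,200). Next, shut the fingers and go above the run key.

```bash
python3 -m pendant '[0.065,-0.246,0.072,0.003,-0.005,0,-1,0.065,-0.246,0.072,0.003,-0.005,0,-1,0.065,-0.246,0.072,0.003,-0.005,0,-1,0.065,-0.246,0.072,0.003,-0.005,0,-1,0.065,-0.246,0.072,0.003,-0.005,0,-1,0.065,-0.246,0.072,0.003,-0.005,0,-1]'
python3 -c "
from h import *
rel(down(.5505,-.0931,.145,9.75),down(.5505,-.0931,.129,9.75))"
```

```text
time_s: 12.8
ee_pos: [0.5487, -0.093, 0.1945]
eef_rot: [-3.136, 0.008, 0.168]
force: [0.9, 0.0, -0.7]
grip_width: 0.0007
grip_force: 0.0
[0.004 0.001 0.099] [-0.003  0.005 -0.002] rows 1.0
[0.005 0.002 0.131] [-0.003  0.005 -0.002] rows 1.3
```

```bash
python3 -m pendant '[0.003,0.001,0.05,-0.003,0.005,0,-1,0.003,0.001,0.09,-0.003,0.005,0,-1,0.003,0.001,0.11,-0.003,0.005,0,-1,0.003,0.001,0.12,-0.003,0.005,0,-1,0.003,0.001,0.126,-0.003,0.005,0,-1,0.003,0.001,0.131,-0.003,0.005,0,-1,0.003,0.001,0.131,-0.003,0.005,0,-1]'; python3 -m pendant '[0,0,0.003,0,0,0,-1,0,0,0.003,0,0,0,-1]'
```

```text
time_s: 13.5
ee_pos: [0.5501, -0.0922, 0.1297]
eef_rot: [-3.142, -0.002, 0.168]
force: [-0.3, -0.3, -0.0]
grip_width: -0.0001
grip_force: 0.0
time_s: 13.7
ee_pos: [0.5501, -0.0921, 0.1283]
eef_rot: [3.141, -0.002, 0.169]
force: [0.3, -1.9, 3.6]
grip_width: 0.0005
grip_force: 1.9
```

```bash
python3 -m pendant '[0,0,0.002,0,0,0,-1,0,0,0.004,0,0,0,-1,0,0,0.004,0,0,0,-1]'
```

```text
time_s: 14.0
ee_pos: [0.5503, -0.0921, 0.1281]
eef_rot: [3.141, -0.003, 0.169]
force: [-7.8, 0.2, 21.1]
grip_width: 0.0003
grip_force: 10.9
```

Firm stop at z = 128.1 mm with 21 N. Retreat and check.

```bash
python3 -m pendant '[0,0,-0.03,0,0,0,-1,0,0,-0.1,0,0,0,-1,-0.1,0.1,-0.2,0,0,0,-1,-0.25,0.2,-0.3,0,0,0,-1,-0.25,0.2,-0.3,0,0,0,-1,-0.25,0.2,-0.3,0,0,0,-1]'
python3 - <<'E'
from h import *
from station import vision
p=vision.camera("scene"); save(p,"s4.png",(170,130,340,290),4)
E
```

```text
time_s: 14.6
ee_pos: [0.4419, -0.2127, 0.2772]
eef_rot: [3.141, -0.002, 0.168]
force: [1.4, 0.3, -0.8]
grip_width: 0.0003
grip_force: 0.0
```

View pics/s4.png

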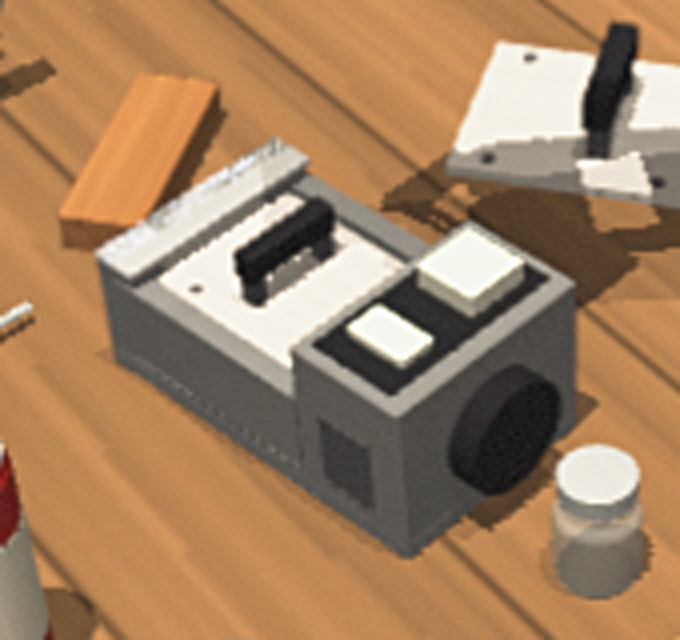

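The cover is flat in the bay with its tongue under the lip at (205,205). The run key is down at (390,335), the stop key is up at (470,270), and the jar and offcut are in place.

```bash
python3 -c "
from station import order
print(order.hand_in())"
```

```text
the job is handed in; nothing more can be done
None
```

The job is handed in at about 15 s of the 58 s allowed, verdict not shown: the cover lies flat in the bay with its tongue under the lip, the run key is down, the stop key is up, and I touched none of the surrounding items.

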